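# Close, latch and start the benchtop vacuum sealer

### The arm

A 7-joint arm with a two-finger parallel gripper is mounted at the origin on a cart in front of the work surface, level with it; the furniture and walls round the work are solid. World frame = base frame: x ahead of the robot, y to its left, z up, the work surface at z = 0. Lengths are in mm, angles in rad, forces in N, time in s.
With the tool pointing down it reaches from about 400 to 875 mm from the base axis. Payload 4.4 kg.
Tool frame: the origin (TCP) lies at the very end of the fingers, on their centre line; the grasp point (between the pads) lies 19 mm behind it; y points along the fingers, x is the direction in which the jaws open and shut, and the axes are right-handed (so a half turn about y gives the same grasp; the last joint's range is limited). The gripper opens to 85 mm and grips with 20 to 120 N. Pads are 22 mm wide; open, the fingers measure 114 mm over their backs; the gripper's body (76 mm by 85 mm) begins 54 mm behind the grasp point. The pads swing forward as they close: fully open they stand 13 mm farther back than shut.
Start: joints at [-1.392, 0.628, 0.038, 1.517, -0.027, 0.996, -0.02], TCP at [157.51, 630.641, 231.313] pointing down, gripper open.
Joint ranges: [-3.06, 3.06], [-0.37, 2.12], [-1.25, 1.32], [0.18, 2.47], [-1.1, 4.24], [0.23, 1.98], [-2.94, 2.94]. Speed limits (rad/s): [2.57, 2.57, 3.14, 3.14, 3.14, 3.14, 3.14].

### API

Orientations are given as [roll, pitch, yaw] about the fixed x, y, z axes, in that order (R = Rz(yaw) Ry(pitch) Rx(roll)).
In Python, from cell import readout, eyes, finish_job gives the robot as it stands. The module is installed in compiled form; this text tells all that it offers.
- The arm moves only by the tool apply_moves, never from a script. Its argument "commands" is a list that holds one entry, the list of rows, each a list of 6 numbers: the shift along the tool's x, y, z in units of 0.04 m (1.0 is 0.04 m), then the turn, a rotation vector about the tool's x, y, z in units of 5 degrees (1.0 is 5 degrees). A call has 1 to 8 rows; each row shifts and turns the pose as measured when the row begins, along the tool's axes as they then stand; what a row does not reach is not made up. A row lasts 1/12 s, in which the tool goes at most 41.7 mm and 7.16 degrees, less where a joint would pass 70% of its speed; a pose out of reach is approached as far as the arm can. A call with a number of a shift or a turn outside -1 to 1 is refused whole. A call with a gripper value outside its range is refused whole. "claw" is the finger opening in mm, from 0 to 85.4, set as the call begins (left out, the last holds). The fingers move at their own pace and stop on an object; the grip force is fixed at half the most. Time passes only in rows, so rows that do not move let the fingers close. It gives the time, the measured TCP pose, the force and the opening at its end, in the units of the state.
- readout.read_state(): the state, without advancing time (a new reading comes with each control period).
- eyes.get_image(name): name is "scene" or "top" or "wrist"; returns a dict with "image" (400x640x3 uint8, red, green, blue), "mtx" (3x3 intrinsics, pixels), "k1" (the pictures are not rectified: a ray, as slopes to the right and down, at radius r is drawn at 1 + k1 r^2 times it, then the intrinsics apply), "rvec" (rotation vector, rad) and "tvec" (3), from world to camera coordinates, as OpenCV has them. Camera axes: x right, y down, z forward; pixel columns grow to the right and rows downward; lengths in mm; the calibration is good to about 2 mm. A picture is of the moment at which its call begins. There is no depth.
- finish_job(): hands the job in, once; it reports no verdict.
The state is a dict: "clock": time; "qpos": joint angles; "qd": joint speeds; "tau": joint torques, N m; "eef_pos": TCP position; "tool_rot": TCP orientation; "force": force on the tool from outside, world axes, zero at the start; "torque": the same for the moment, N m; "width": finger opening in mm.
Only numpy, scipy, OpenCV 4.12 (cv2) and the standard library are available. Lean on these libraries where they do the work, as an engineer would, in place of code of your own. Each camera call takes 0.05 s, during which the arm holds its last target. There are 200 camera calls.

### The job

Start the vacuum sealer by touch alone: with closed fingers press its lid fully shut, push the left blue latch fully down, then the right blue latch fully down, and last press the green key all the way down and let it come back up. Work in exactly that order, do not press the yellow or red key, do not raise the lid, and leave the things standing round the sealer where they are.

Things in the scene. Friction and masses are not known exactly. Their poses are not given: they have to be found in the camera images.
- sealer: white vacuum sealer, fixed, 180 mm deep (x), 360 mm long (y), deck 55 mm high. Origin: centre of its underside, on the bench; x to its rear (hinge side), y to its left as the robot sees it, z up. In one row 63 mm in front of the origin: left latch (at y +145 mm), three keys (y -60, 0, +60 mm, colours in any order), right latch (y -145 mm). Behind the row: the grey lid
- lid (a joint): opening angle of the grey lid in rad: 0 = shut, starts ajar at 0.2 to 0.38, stop at 0.6. Stiff hinge: the lid stays where it is left; about 4 N down on its front edge moves it. Axis along the sealer's y, 85 mm behind its origin, 63.5 mm above the bench. Lid 118 mm deep, 350 mm long, 18 mm thick
- lid_press (a point): point on the top of the lid's rubber press pad (14 x 100 mm), at the middle of the lid's front edge; moves with the lid; about 78 mm above the bench when shut
- latch_left (a joint): travel of the left (+y) blue latch in m: about 0 = up, 0.012 = fully down on its stop. Slides straight down against about 5 N of friction and stays where it is left (no spring).
- latch_left_top (a point): centre of the top of the left blue latch, a ribbed block 32 x 40 mm whose top stands 18 mm over the deck when up and 6 mm when down
- latch_right (a joint): travel of the right (-y) blue latch in m, as for the left one
- latch_right_top (a point): centre of the top of the right blue latch, same size
- key_green (a joint): travel of the green key in m: 0 = up, 0.006 = fully down (4 N); a spring brings it back up
- key_green_top (a point): centre of the top of the green round key (26 mm across, standing 10 mm out of a black collar 42 mm across, its top 78 mm above the bench when up); moves down with the key
- key_yellow (a joint): travel of the yellow key, as for the green one; not to be pressed
- key_yellow_top (a point): centre of the top of the yellow key
- key_red (a joint): travel of the red key, as for the green one; not to be pressed
- key_red_top (a point): centre of the top of the red key
- pepper_mill: loose wooden pepper mill, 58 mm across, 160 mm tall, standing beyond the sealer's right end; origin under its centre, on the bench; leave alone
- timer: loose white kitchen timer, 68 mm across, 50 mm tall, standing beyond the sealer's left end; origin under its centre; leave alone

How it is judged:
By the outcome, as a careful person would: the job done as asked, in the order asked, and still so for the second after the job is handed in, with the robot touching nothing.
It also fails if it takes over 48 s, if anything falls off the work surface, if the arm or the gripper's body presses on something with over 40 N, if the wrist force passes 120 N, or if a joint passes its speed limit or range.

## Working session

There is one attempt and no reset: what is moved stays moved. The work goes in short steps, Python scripts to look and compute and a tool call to move; the robot and the scene stay as the last step left them, time stands still between calls to the robot, and variables do not carry over. Pictures are saved under pics/ and viewed, about 8 in all and at most 12, crops included, and the job is handed in when it is done.

Besides the shell and the picture viewer there is one more tool, called as name([rows], argument=value, ...), one row to a line, values as JSON. apply_moves: Moves the arm, as the interface text tells. Shifts and turns lie within -1 to 1; 1 stands for 0.04 m of shift or 5 degrees of turn. Its arguments: {"type":"object","properties":{"commands":{"type":"array"},"claw":{"type":"number"}},"required":["commands"]}

```bash
mkdir -p pics
cat > h.py <<'E'
import numpy as np, cv2
from cell import readout, eyes, finish_job
from scipy.spatial.transform import Rotation as R
def shot(n,f):
    d=eyes.get_image(n); cv2.imwrite('pics/'+f,d['image'][:,:,::-1]); np.savez('pics/'+f[:-4],**d); return d
def ray(d,u,v):
    K=d['mtx'];k=float(d['k1'])
    x=(u-K[0,2])/K[0,0];y=(v-K[1,2])/K[1,1];r=np.hypot(x,y);s=r
    for _ in range(30): s=r/(1+k*s*s)
    f=s/r if r>0 else 1
    M=R.from_rotvec(np.ravel(d['rvec'])).as_matrix();t=np.ravel(d['tvec'])
    return -M.T@t, M.T@np.array([x*f,y*f,1])
def onz(d,u,v,z):
    c,w=ray(d,u,v); return c+w*(z-c[2])/w[2]
def proj(d,p):
    M=R.from_rotvec(np.ravel(d['rvec'])).as_matrix();q=M@np.array(p)+np.ravel(d['tvec'])
    a=q[:2]/q[2];a=a*(1+float(d['k1'])*(a@a));K=d['mtx'];return a*[K[0,0],K[1,1]]+K[:2,2]
def masks(d):
    h=cv2.cvtColor(d['image'],cv2.COLOR_RGB2HSV)
    out=[]
    for n,lo,hi in [('green',45,85),('yellow',20,34),('red',0,6),('blue',98,125)]:
        m=cv2.inRange(h,(lo,120,70),(hi,255,255))
        c,l,s,ce=cv2.connectedComponentsWithStats(m)
        for i in range(1,c):
            if s[i,4]>40: out.append((n,s[i].tolist(),ce[i].round(1)))
    return out
E
python3 - <<'E'
from h import *
s=readout.read_state();print({k:np.round(v,3) for k,v in s.items()})
a=shot('top','t0.png');b=shot('scene','s0.png')
for d in(a,b):
    print(ray(d,320,200))
    for o in masks(d):print(o, onz(d,*o[2],76).round(1))
cv2.imwrite('pics/c0.png',cv2.resize(np.vstack([a['image'],b['image']])[:,:,::-1],(480,600)))
E
```

```text
{'clock': np.float64(0.0), 'qpos': array([-1.392,  0.629,  0.038,  1.518, -0.027,  0.996, -0.02 ]), 'qd': array([-0.   ,  0.001,  0.001,  0.001,  0.001,  0.001, -0.   ]), 'tau': array([-1.0000e-03, -5.6341e+01,  1.2260e+00, -1.9344e+01,  1.1000e-02,
        1.1000e-02,  0.0000e+00]), 'eef_pos': array([157.341, 630.022, 230.39 ]), 'tool_rot': array([-1.571,  0.002,  1.326]), 'force': array([-0.249,  0.815,  0.996]), 'torque': array([ 0.037, -0.005, -0.026]), 'width': np.float64(85.5)}
(array([ 422.93690869,  -40.89921099, 1265.39589762]), array([ 0.14827827,  0.01793399, -0.98880242]))
('green', [622, 52, 18, 20, 195], array([632.9,  62.3])) [1008.  -871.5   76. ]
('green', [583, 84, 13, 10, 57], array([587.4,  87.5])) [ 930.2 -738.8   76. ]
('green', [318, 230, 9, 10, 68], array([321.8, 234.5])) [511.3 -26.5  76. ]
('yellow', [340, 230, 11, 10, 83], array([345.1, 234.5])) [512.9 -86.7  76. ]
('red', [141, 164, 16, 16, 126], array([148.8, 171.9])) [665.1 439.9  76. ]
('red', [364, 230, 10, 10, 79], array([368.3, 234.4])) [ 514.8 -146.5   76. ]
('blue', [282, 229, 15, 12, 143], array([289.2, 234.6])) [508.7  57.8  76. ]
('blue', [394, 229, 15, 12, 164], array([401. , 234.7])) [ 516.4 -230.7   76. ]
(array([-154.44451113, -407.28952729,  473.02385154]), array([ 0.78053738,  0.41230783, -0.47040503]))
('yellow', [328, 198, 13, 10, 112], array([333.8, 202.7])) [505.9 -90.1  76. ]
('red', [264, 109, 12, 9, 88], array([269.3, 112.9])) [1006.1  399.2   76. ]
('red', [279, 111, 13, 8, 77], array([285. , 115.2])) [1003.4  332.8   76. ]
('red', [185, 132, 16, 11, 123], array([192.3, 137.5])) [694.7 467.6  76. ]
('red', [355, 203, 13, 11, 113], array([361.3, 208.2])) [ 508.4 -149.2   76. ]
('blue', [264, 188, 20, 13, 179], array([273.1, 193.9])) [486.3  44.2  76. ]
('blue', [392, 213, 23, 17, 275], array([402.9, 220.8])) [ 496.7 -237.6   76. ]
```

View pics/c0.png

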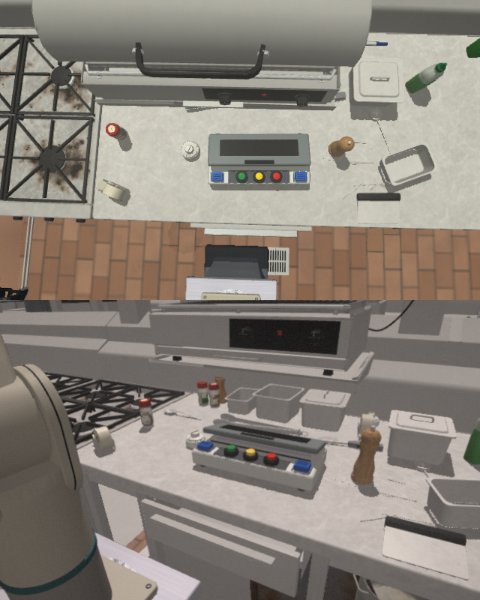

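The composite shows the sealer with its row at top-view row ≈234: left latch at col 289, green at 322, yellow at 345, red at 368, right latch at 401. The lid is ajar with its dark pad at about (345, 216). The timer is at about (255, 200) and the mill at about (456, 196).

Run:
```python
from h import *
a=np.load('pics/t0.npz');b=np.load('pics/s0.npz')
print('mill base',onz(b,483,240,0),'mill top', onz(a,463,187,155),'timer',onz(a,255,200,48))
# lid pad: dark strip
im=a['image'];g=cv2.cvtColor(im,cv2.COLOR_RGB2GRAY)[205:228,300:395];m=(g<70).astype(np.uint8)
c,l,s,ce=cv2.connectedComponentsWithStats(m)
for i in range(1,c):
    if s[i,4]>30:
        u,v=ce[i]+[300,205];print(s[i],u,v,[onz(a,u,v,z).round(1).tolist() for z in(78,100,115)])
```

```text
mill base [ 6.17296074e+02 -3.76016670e+02 -5.68434189e-14] mill top [ 630.78872184 -369.3721762   155.        ] timer [600.88685243 155.62198973  48.        ]
[ 11   0  84   3 218] 354.61467889908255 205.87614678899084 [[587.9, -109.8, 78.0], [584.9, -108.5, 100.0], [582.8, -107.7, 115.0]]
[ 27   8  38   6 191] 345.5445026178011 215.9842931937173 [[560.8, -86.8, 78.0], [558.3, -85.9, 100.0], [556.5, -85.4, 115.0]]
```

apply_moves([
  [[-0.9,0,-0.5,0,-1,0],[-0.9,0,-0.5,0,-1,0],[-0.9,0,-0.5,0,-1,0],[-0.9,0,-0.4,0,0,0],[-0.9,0,-0.4,0,0,0],[-0.9,0,-0.4,0,0,0],[-0.9,0,-0.4,0,0,0],[-0.9,0,-0.4,0,0,0]],
], claw=0)

```text
clock: 0.77
eef_pos: [282.2, 333.1, 224.7]
tool_rot: [-1.565, -0.0, 1.619]
force: [1.4, -0.1, 0.2]
width: 0.0
```

apply_moves([
  [[-0.8,0,-0.7,0,0,0],[-0.8,0,-0.7,0,0,0],[-0.8,0,-0.7,0,0,0],[-0.8,0,-0.7,0,0,0],[-0.8,0,-0.7,0,0,0],[-0.8,0,-0.7,0,0,0],[-0.8,0,-0.7,0,0,0],[-0.8,0,-0.7,0,0,0]],
])

```text
clock: 1.43
eef_pos: [508.4, 88.0, 222.8]
tool_rot: [-1.56, 0.002, 1.623]
force: [0.6, 1.0, -0.5]
width: 0.1
```

apply_moves([
  [[-0.8,0,-0.2,0,0.3,0],[-0.8,0,-0.2,0,0,0],[-0.8,0,-0.2,0,0,0],[-0.8,0,-0.2,0,0,0],[-0.8,0.3,-0.1,0,0,0],[0,0.3,0,0,0,0],[0,0.3,0,0,0,0],[0,0,0,0,0,0]],
])

```text
clock: 2.1
eef_pos: [555.4, -93.0, 183.5]
tool_rot: [-1.564, 0.008, 1.578]
force: [-0.6, 0.3, 0.4]
width: -0.2
```

Run:
```python
from h import *
s=readout.read_state();print(s['eef_pos'],s['tool_rot'],s['force'])
d=shot('wrist','w1.png')
for o in masks(d):print(o, onz(d,*o[2],76).round(1))
print([proj(d,[*s['eef_pos'][:2],z]).round(0) for z in (s['eef_pos'][2],100)])
```

```text
[555.40299276 -93.00304699 183.49142712] [-1.56416449  0.00845656  1.57817897] [-0.56782717  0.2743787   0.43189245]
('green', [393, 126, 34, 33, 798], array([409.6, 140.7])) [508.  -27.4  76. ]
('yellow', [314, 126, 35, 36, 992], array([331.1, 143.5])) [510.8 -87.4  76. ]
('red', [236, 128, 36, 36, 998], array([253.6, 145.5])) [ 512.8 -146.9   76. ]
('blue', [483, 120, 56, 40, 2005], array([510.4, 139.7])) [505.8  51.1  76. ]
('blue', [125, 128, 55, 40, 1942], array([152.5, 146.9])) [ 514.  -226.7   76. ]
[array([322., 262.]), array([323., 209.])]
```

View pics/w1.png

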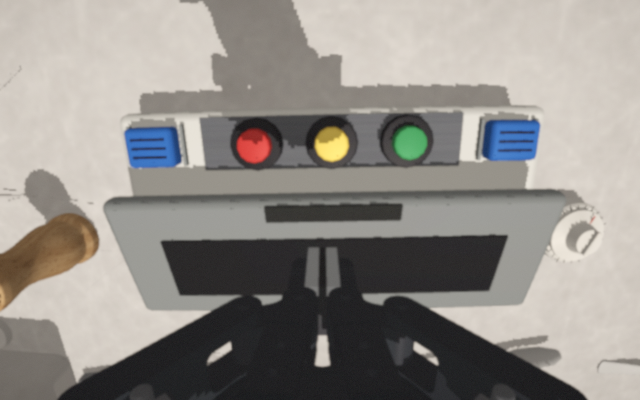

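The wrist view shows the pad at (333, 213), the keys at row ≈143 (green at col 410) and the fingers just behind the pad. Next I shift slightly and descend.

apply_moves([
  [[0.17,0.3,0.08,0,0,0],[0,0.3,0,0,0,0],[0,0.3,0,0,0,0],[0,0.3,0,0,0,0],[0,0.1,0,0,0,0],[0,0.1,0,0,0,0],[0,0.1,0,0,0,0],[0,0.1,0,0,0,0]],
])

```text
clock: 2.82
eef_pos: [556.5, -80.2, 123.7]
tool_rot: [-1.574, 0.006, 1.587]
force: [-0.3, 0.5, 0.8]
width: 0.0
```

apply_moves([
  [[-0.14,0.1,0.1,0,0,0],[0,0.1,0,0,0,0],[0,0.1,0,0,0,0],[0,0.1,0,0,0,0],[0,0.1,0,0,0,0]],
])

```text
clock: 3.23
eef_pos: [553.3, -86.8, 103.4]
tool_rot: [-1.577, 0.006, 1.587]
force: [-1.3, 0.6, 4.3]
width: -0.1
```

Contact at about 103 mm.

apply_moves([
  [[0,0.12,0,0,0,0],[0,0.12,0,0,0,0],[0,0.12,0,0,0,0],[0,0.12,0,0,0,0]],
])

```text
clock: 3.57
eef_pos: [549.0, -87.0, 82.4]
tool_rot: [-1.569, 0.006, 1.586]
force: [-4.5, -1.1, 4.7]
width: -0.0
```

apply_moves([
  [[0,0.1,-0.05,0,0,0],[0,0.1,0,0,0,0],[0,0.1,0,0,0,0]],
])

```text
clock: 3.82
eef_pos: [550.8, -87.1, 74.9]
tool_rot: [-1.568, 0.005, 1.586]
force: [-18.5, 3.4, 71.4]
width: 0.0
```

apply_moves([
  [[0,-0.1,0,0,0,0],[0,-0.4,0,0,0,0],[0,-0.6,0,0,0,0],[0,-0.6,0,0,0,0],[0,0,0,0,0,0]],
])

```text
clock: 4.23
eef_pos: [558.4, -86.6, 147.2]
tool_rot: [-1.583, 0.006, 1.586]
force: [0.7, 0.0, -0.1]
width: 0.1
```

Run:
```python
from h import *
s=readout.read_state();print(s['eef_pos'],s['tool_rot'],s['force'])
d=shot('wrist','w2.png')
for o in masks(d):print(o, onz(d,*o[2],76).round(1))
b=shot('scene','s2.png')
i=np.vstack([d['image'],cv2.resize(b['image'][150:275,220:420],(640,400))])
cv2.imwrite('pics/c2.png',cv2.resize(i[:,:,::-1],(480,600)))
```

```text
[558.37761811 -86.56703459 147.19324177] [-1.58289122  0.00644544  1.58636187] [ 0.70774931  0.03324145 -0.12432676]
('green', [395, 124, 40, 39, 1114], array([414.7, 141.3])) [508.  -27.5  76. ]
('yellow', [303, 123, 41, 42, 1346], array([322.9, 143.6])) [510.7 -87.2  76. ]
('red', [212, 125, 42, 42, 1355], array([232.4, 145.3])) [ 512.7 -146.6   76. ]
('blue', [498, 118, 67, 46, 2702], array([530.9, 140.6])) [505.5  50.3  76. ]
('blue', [83, 123, 67, 46, 2685], array([116.6, 145.7])) [ 513.6 -225.3   76. ]
```

View pics/c2.png

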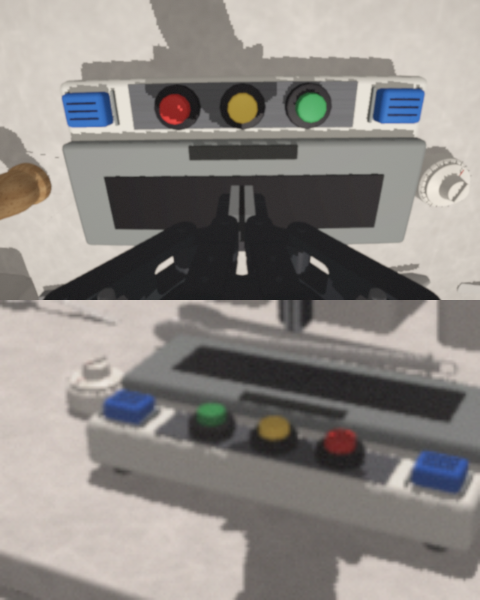

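The upper panel (wrist) and lower panel (scene) both show the lid lying flat and shut, and the latches and keys still up. Next is the left latch.

apply_moves([
  [[0.85,0,0.32,0,0,0],[0.85,0,0.32,0,0,0],[0.85,0,0.32,0,0,0],[0.85,0,0.32,0,0,0],[0,0.2,0,0,0,0],[0,0.3,0,0,0,0],[0,0.3,0,0,0,0],[0,0,0,0,0,0]],
])

```text
clock: 5.0
eef_pos: [502.7, 54.7, 100.7]
tool_rot: [-1.578, 0.007, 1.588]
force: [-0.2, -0.3, -0.3]
width: -0.0
```

apply_moves([
  [[0.03,0.2,-0.13,0,0,0],[0,0.15,0,0,0,0],[0,0.1,0,0,0,0],[0,0.1,0,0,0,0],[0,0.1,0,0,0,0],[0,0.1,0,0,0,0]],
])

```text
clock: 5.5
eef_pos: [509.6, 54.9, 67.0]
tool_rot: [-1.578, 0.007, 1.586]
force: [-1.7, 0.7, 6.0]
width: -0.1
```

apply_moves([
  [[0,0.1,0,0,0,0],[0,0.07,0,0,0,0],[0,0.06,0,0,0,0]],
])

```text
clock: 5.75
eef_pos: [509.8, 55.0, 60.6]
tool_rot: [-1.579, 0.006, 1.585]
force: [-9.6, -0.5, 52.1]
width: 0.2
```

Firm stop at 60.6 mm, where about 61 was expected. I rise and cross to the right latch.

apply_moves([
  [[0,-0.2,0,0,0,0],[0,-0.7,0,0,0,0],[0,-0.7,0,0,0,0],[-0.8,0,0,0,0,0],[-0.8,0,0,0,0,0],[-0.8,0,0,0,0,0],[-0.8,0,0,0,0,0],[-0.8,0,0,0,0,0]],
])

```text
clock: 6.42
eef_pos: [516.2, -100.6, 130.8]
tool_rot: [-1.589, 0.002, 1.603]
force: [1.4, 0.8, -0.3]
width: 0.1
```

apply_moves([
  [[-0.8,0,0,0,0,0],[-0.8,0,0,0,0,0],[-0.8,0,0,0,0,0],[-0.6,0,0,0,0,0],[0,0,0,0,0,0]],
])

```text
clock: 6.83
eef_pos: [518.5, -237.4, 131.4]
tool_rot: [-1.592, 0.009, 1.592]
force: [-0.4, -0.5, 0.5]
width: 0.0
```

apply_moves([
  [[0.16,0.3,0.05,0.2,0,0],[0,0.3,0,0,0,0],[0,0.3,0,0,0,0],[0,0.1,0,0,0,0],[0,0,0,0,0,0]],
])

```text
clock: 7.25
eef_pos: [515.8, -228.6, 87.1]
tool_rot: [-1.571, 0.008, 1.59]
force: [0.5, 0.7, 0.7]
width: -0.2
```

apply_moves([
  [[-0.03,0.15,0,0,0,0],[0,0.1,0,0,0,0],[0,0.1,0,0,0,0],[0,0.1,0,0,0,0],[0,0.1,0,0,0,0]],
])

```text
clock: 7.67
eef_pos: [516.8, -226.7, 64.7]
tool_rot: [-1.572, 0.007, 1.595]
force: [-0.8, 0.5, 5.4]
width: 0.0
```

apply_moves([
  [[0,0.1,0,0,0,0],[0,0.06,0,0,0,0],[0,0.04,0,0,0,0]],
])

```text
clock: 7.92
eef_pos: [516.9, -226.7, 61.0]
tool_rot: [-1.572, 0.007, 1.594]
force: [-3.6, 2.2, 12.1]
width: 0.1
```

apply_moves([
  [[0,0.08,0,0,0,0],[0,0.05,0,0,0,0]],
])

```text
clock: 8.08
eef_pos: [516.9, -226.7, 61.0]
tool_rot: [-1.574, 0.008, 1.593]
force: [-3.2, 1.2, 11.9]
width: 0.1
```

apply_moves([
  [[0,0.2,0,0,0,0],[0,0.2,0,0,0,0]],
])

```text
clock: 8.25
eef_pos: [517.2, -226.8, 60.2]
tool_rot: [-1.576, 0.009, 1.592]
force: [-20.5, 9.1, 89.0]
width: -0.1
```

Hard stop at 60.2 mm. I back off, rise, and look before the green key.

apply_moves([
  [[0,-0.2,0,0,0,0],[0,-0.7,0,0,0,0],[0,-0.7,0,0,0,0],[0.8,0,0,0,0,0],[0.8,0,0,0,0,0],[0.8,0,0,0,0,0],[0.8,0,0,0,0,0],[0.8,0,0,0,0,0]],
])

```text
clock: 8.92
eef_pos: [518.6, -73.3, 134.5]
tool_rot: [-1.596, 0.02, 1.572]
force: [0.4, -0.2, 0.3]
width: 0.1
```

apply_moves([
  [[0.5,0,0.1,0,0,0],[0,0,0,0,0,0]],
])

```text
clock: 9.08
eef_pos: [514.7, -43.8, 134.1]
tool_rot: [-1.597, 0.015, 1.582]
force: [0.6, -0.1, 0.3]
width: 0.1
```

Run:
```python
from h import *
s=readout.read_state();print(s['eef_pos'],s['tool_rot'],s['force'])
d=shot('wrist','w3.png')
for o in masks(d):print(o, onz(d,*o[2],76).round(1))
b=shot('scene','s3.png')
i=np.vstack([d['image'],cv2.resize(b['image'][150:275,220:420],(640,400))])
cv2.imwrite('pics/c3.png',cv2.resize(i[:,:,::-1],(480,600)))
```

```text
[514.70048374 -43.77304395 134.11500269] [-1.59693614  0.01515704  1.58225814] [ 0.59838109 -0.1168996   0.31080366]
('green', [330, 191, 39, 39, 1159], array([348.7, 210. ])) [508.7 -27.4  76. ]
('yellow', [237, 190, 42, 43, 1373], array([257.7, 211. ])) [510.5 -86.8  76. ]
('red', [148, 192, 44, 41, 1360], array([169.8, 211.8])) [ 512.1 -146.    76. ]
('blue', [439, 180, 60, 41, 2150], array([468.2, 199.8])) [500.4  49.7  76. ]
('blue', [40, 185, 58, 39, 1884], array([ 68.4, 204.3])) [ 508.1 -217.1   76. ]
```

View pics/c3.png

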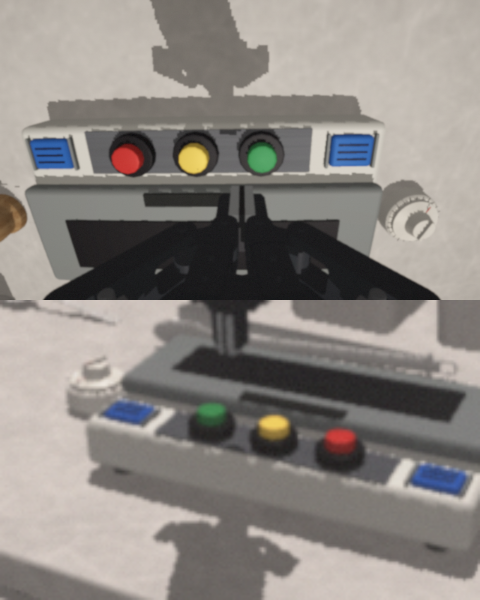

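Both latches now sit low against the frame, all three keys are up and the lid is shut. Green is at wrist (349, 210), about (510, -27) in world. I go to it.

apply_moves([
  [[0.4,0.2,0.12,0.3,0,0],[0,0.3,0,0,0,0],[0,0.3,0,0,0,0],[0,0.1,0,0,0,0],[0,0,0,0,0,0]],
])

```text
clock: 9.6
eef_pos: [513.6, -41.3, 97.8]
tool_rot: [-1.577, 0.023, 1.567]
force: [-0.5, 0.3, 0.6]
width: -0.2
```

apply_moves([
  [[0.35,0,0.09,0,0,0],[0,0,0,0,0,0],[0,0,0,0,0,0]],
])

```text
clock: 9.85
eef_pos: [510.9, -32.2, 98.1]
tool_rot: [-1.578, 0.025, 1.56]
force: [-0.6, -0.9, -0.3]
width: -0.4
```

apply_moves([
  [[0.15,0.1,0,0,0,0.2],[0,0.1,0,0,0,0],[0,0.1,0,0,0,0],[0,0,0,0,0,0]],
])

```text
clock: 10.18
eef_pos: [513.0, -31.1, 87.1]
tool_rot: [-1.582, 0.045, 1.555]
force: [0.8, -0.4, 0.7]
width: -0.2
```

apply_moves([
  [[0.12,0,0.08,0,0,-0.5],[0,0,0,0,0,0],[0,0,0,0,0,0]],
])

```text
clock: 10.43
eef_pos: [510.3, -28.1, 86.9]
tool_rot: [-1.583, 0.001, 1.554]
force: [-0.7, 0.3, 0.3]
width: -0.1
```

apply_moves([
  [[0.02,0.15,0,0,0,0],[0,0.1,0,0,0,0],[0,0.1,0,0,0,0],[0,0.1,0,0,0,0]],
])

```text
clock: 10.77
eef_pos: [511.6, -28.5, 71.0]
tool_rot: [-1.585, 0.003, 1.552]
force: [-14.9, -0.1, 79.6]
width: -0.1
```

Hard stop at 71 mm, about 6 mm of travel. I let go and rise straight up.

apply_moves([
  [[0,-0.2,0,0,0,0],[0,-0.6,0,0,0,0],[0,-0.8,0,0,0,0],[0,-0.8,0,0,0,0],[0,-0.8,0,0,0,0],[0,0,0,0,0,0]],
])

```text
clock: 11.27
eef_pos: [509.8, -27.0, 202.6]
tool_rot: [-1.583, 0.005, 1.555]
force: [-0.0, 0.6, 0.8]
width: -0.0
```

Run:
```python
from h import *
s=readout.read_state();print(s['eef_pos'],s['force'],s['clock'])
d=shot('wrist','w4.png');b=shot('scene','s4.png')
i=np.vstack([d['image'],cv2.resize(b['image'][150:275,220:420],(640,400))])
cv2.imwrite('pics/c4.png',cv2.resize(i[:,:,::-1],(480,600)))
a=np.load('pics/s3.npz')['image'].astype(int)
for n,z in(('s0',0),('s3',0),('s4',0)):
    im=cv2.cvtColor(np.load(f'pics/{n}.npz')['image'],cv2.COLOR_RGB2HSV)[180:220,295:325]
    m=cv2.inRange(im,(45,90,40),(90,255,255));print(n,cv2.moments(m,True)['m00'],cv2.boundingRect(m))
```

```text
[509.80896702 -26.97128225 202.62836315] [-0.0281582   0.63728587  0.76178426] 11.2667
s0 85.0 (8, 13, 11, 9)
s3 87.0 (8, 13, 11, 9)
s4 83.0 (8, 13, 11, 9)
```

View pics/c4.png

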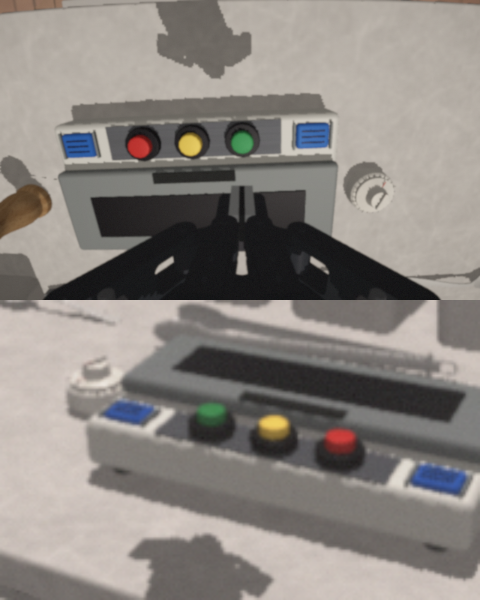

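Lid shut, both latches down, green back up at its earlier position, and the timer and mill in place. The arm is clear, so I hand in.

```bash
python3 -c "from h import *; print(finish_job())"
```

```text
the job is handed in; nothing more can be done
None
```

The sealer was started in the order asked, with closed fingers, and handed in at about 11.3 s of the 48 s allowed:

1. **Lid:** pressed shut to a firm stop at 75 mm tool height.
2. **Left latch:** pushed down to its stop at 60.6 mm, where about 61 mm was expected.
3. **Right latch:** pushed down to its stop at 60.2 mm.
4. **Green key:** pressed to its stop at 71 mm and released.

**Last checks:** the final pictures show the lid flat, both latches down and all three keys up. The green key's outline in the scene view matches the one before pressing. The pepper mill and timer look unmoved by eye; I did not measure them again. The gripper hangs clear at 203 mm with the force reading near zero.

**Force:** fingertip force at the stops read up to about 89 N. That is higher than needed but under the 120 N wrist limit. These are the readings at the end of each move, so a brief peak in between would not show.

No check failed. The wrist and top cameras differed by up to about 7 mm on the latch positions, which stayed within the latch size.

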